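# Build the sieve stack on the stone shaker

## Task

Build the sieve stack on the little shaker so that stones can be graded: the fine sieve (aluminium) on the receiver pan, the coarse sieve (brass) on the fine one. Each sieve must sit all the way home, its three lugs dropped into the notches of the part below; feel for the notches and do not force a sieve down. Leave the round tin, the solder spool and the shell dish where they are.

Things in the scene. Friction and masses are not known exactly. Their poses are not given: they have to be found in the camera images.
- shaker: Shaker, fixed: blue box 150 x 140 mm, 46 mm tall, round table on top carrying a dark steel receiver pan. Origin: centre of its underside; its front (dial, red rocker) looks to its -x. Pan: open cup, 66 mm across outside, 58 inside, 40 mm tall, rim 92 mm over the bench. It was clamped by hand, turned up to 26 degrees (0.45 rad) either way from the shaker's front; that angle is not reported: see or feel it.
- pan_rim (a point): On the pan's upright axis, level with its rim; axes are the shaker's, not the pan's. The rim has three notches 6.5 mm deep: a wide one (16 mm) near the shaker's -x, a red line on the wall below it, and two narrow ones (10 mm) 120 degrees either side. A sieve drops home within about 2 degrees of the right angle; else its lugs stand on the rim, 5.5 mm too high, and it can be turned. Home: fine_mid is 20 mm above.
- fine_mid (a point): Fine sieve (aluminium, close wire mesh, 0.1 to 0.17 kg), standing upright on the bench at first. Site: on its axis half-way up the round wall, 32 mm over its underside, z up, wide lug at -x. 52 mm tall: below, a skirt 55 mm across, 12 mm tall, its lowest 4 mm tapered to 51; above, the wall, 66 mm across outside, 58 inside, 40 mm tall, open at the top, mesh just inside its foot.
- coarse_mid (a point): Coarse sieve (brass, open wire mesh, 0.13 to 0.22 kg), standing upright on the bench at first; same shape and size as the fine one. Site: on its axis half-way up the round wall, 32 mm over its underside, z up, wide lug at -x. Home: 40 mm above fine_mid, wide lugs in the same direction; with lugs standing on the rim, 45.5 mm.
- fine_lug (a point): Tip of the fine sieve's wide lug (14 mm), on its -x side, under a red line on the wall. Three lugs, 4 mm thick, hang 5.5 mm down from the wall's lower edge beside the skirt (the skirt goes into the part below, the lugs into its notches): the wide one and two 8 mm ones 120 degrees either side; tips narrowed 1.5 mm a side. Above each lug the wall's rim has a notch 6.5 mm deep, 2 mm wider.
- coarse_lug (a point): Tip of the coarse sieve's wide lug (14 mm), on its -x side, under a red line on the wall; its three lugs and three notches are as on the fine sieve.
- fine_sieve: The fine sieve; origin at the centre of its underside, axes as for fine_mid.
- coarse_sieve: The coarse sieve; origin at the centre of its underside, axes as for coarse_mid.
- stone_tin: Round grey pressed tin, 69 mm across, 25 mm tall, a bystander; origin at the centre of its underside. Behind it and the sieves stands a bench grinder, solid: a plinth 28 mm high from about x = 0.58 m on, tool rest and housing up to 0.28 m high from about x = 0.61 m on, for y from -0.48 to 0.16 m.
- solder_spool: Spool of solder wire lying flat, 51 mm across, 24 mm tall, a bystander; origin at the centre of its underside.
- shell_dish: Shallow pale dish, 50 mm across, 8 mm tall, a bystander; origin at the centre of its underside.

How it is judged:
By the outcome, as a careful person would: the job done as asked, in the order asked, and still so for the second after the job is handed in, with the robot touching nothing.
It also fails if it takes over 61 s, if anything falls off the work surface, if the arm or the gripper's body presses on something with over 40 N, if the wrist force passes 120 N, or if a joint passes its speed limit or range.

## Robot

A 7-joint arm with a two-finger parallel gripper is mounted at the origin on a cart in front of the work surface, level with it; the furniture and walls round the work are solid. World frame = base frame: x ahead of the robot, y to its left, z up, the work surface at z = 0. Lengths are in m, angles in degrees, forces in N, time in s.
With the tool pointing down it reaches from about 0.35 to 0.9 m from the base axis. Payload 7.2 kg.
Tool frame: the origin (TCP) lies at the very end of the fingers, on their centre line; the grasp point (between the pads) lies 19 mm behind it; z points along the fingers, y is the line along which they close (so a half turn about z gives the same grasp; the last joint's range is limited). The gripper opens to 85 mm and grips with 20 to 120 N. Pads are 22 mm wide; open, the fingers measure 114 mm over their backs; the gripper's body (76 mm by 85 mm) begins 54 mm behind the grasp point. The pads swing forward as they close: fully open they stand 13 mm farther back than shut.
Start: joints at [-3.908, 23.554, -0.728, 91.456, 0.321, 64.991, -4.71], TCP at [0.625, -0, 0.231] pointing down, gripper open.
Joint ranges: [-169.25, 169.25], [-16.82, 113.86], [-84.01, 82.57], [7.8, 145.47], [-59.2, 239.2], [7.22, 106.19], [-163.78, 163.78]. Speed limits (degrees/s): [136.94, 136.94, 172.46, 172.46, 180, 180, 180].

## Interface

Orientations are given as a 3x3 rotation matrix whose columns are the frame's x, y, z axes.
In Python, from cell import status, cams, order gives the robot as it stands.
- The arm moves only by the shell command python3 -m pendant 'ROWS' [OPENING] [FORCE]. ROWS is JSON, a list of rows, each an object of numbers: "x", "y", "z": the shift along the tool's x, y, z in mm; "roll": the turn about the tool's z in rad. In form: [{"x": .., "y": .., "z": .., "roll": ..}, ...]. A call has 1 to 5 rows; each row shifts and turns the commanded pose from where the row before left it, along the tool's axes as they then stand; what a row does not reach is not made up. A row lasts 1/12 s, in which the tool goes at most 41.7 mm and 7.16 degrees, less where a joint would pass 70% of its speed; a pose out of reach is approached as far as the arm can. A call is refused whole if a number of a shift passes 41.7 or a number of a turn 0.125, either way. A call with a gripper value outside its range is refused whole. OPENING is the finger opening in mm, from 0 to 85.4, set as the call begins (- or left out, the last holds). The fingers move at their own pace and stop on an object; FORCE is the grip in N (left out, the last holds). Time passes only in rows, so rows that do not move let the fingers close. It gives the time, the measured TCP pose, the force, the opening and the grip force at its end, in the units of the state.
- status.sense(): the state, without advancing time (a new reading comes with each control period).
- cams.capture(name): name is "scene" or "side" or "wrist"; returns a dict with "color" (384x512x3 uint8, red, green, blue), "fx", "fy", "cx", "cy" (pixels), "origin" and "attitude" of the camera in the world. Camera axes: x right, y down, z forward; pixel columns grow to the right and rows downward; lengths in m; the calibration is good to about 2 mm. The wrist camera is an equidistant fisheye: a pixel r from the principal point sees the ray r / f radians off the axis. A picture is of the moment at which its call begins. There is no depth.
- order.sign_off(): hands the job in; it is judged then, once.
The state is a dict: "t": time; "joint_positions": joint angles; "qd": joint speeds; "joint_efforts": joint torques, N m; "position": TCP position; "eef_rot": TCP orientation; "wrist_force": force on the tool from outside, world axes, zero at the start; "moment": the same for the moment, N m; "gripper_width": finger opening in m; "grip_force": force on a finger pad.
Only numpy, scipy, OpenCV 4.12 (cv2) and the standard library are available. Lean on these libraries where they do the work, as an engineer would, in place of code of your own. Each camera call takes 0.05 s, during which the arm holds its last target. There are 200 camera calls.

## Working session

There is one attempt and no reset: what is moved stays moved. The work goes in short steps, Python scripts to look and compute and a shell command to move; the robot and the scene stay as the last step left them, time stands still between calls to the robot, and variables do not carry over. Pictures are saved under pics/ and viewed, at most 10 in all, crops included, and the job is handed in when it is done.

```bash
ls; mkdir -p pics; python3 - <<'E'
from cell import status,cams
import cv2
s=status.sense(); print(s)
for n in ("scene","side","wrist"):
    c=cams.capture(n); cv2.imwrite(f"pics/{n}0.png",c["color"][:,:,::-1])
    print(n,{k:(v.tolist() if hasattr(v,'tolist') else v) for k,v in c.items() if k!="color"})
import numpy as np
a=[cv2.imread(f"pics/{n}0.png") for n in ("scene","side")]
E
```

```text
pics
{'t': 0.0, 'joint_positions': array([-3.90653793, 23.60111419, -0.72882207, 91.504794  ,  0.32184453,
       64.99112916, -4.71159477]), 'qd': array([ 0.00037998,  0.00772862,  0.06355965,  0.04481426, -0.00789317,
       -0.0040966 , -0.03986763]), 'joint_efforts': array([-1.18789325e-03, -6.00636005e+01,  6.81361444e-01, -2.99419034e+01,
        1.37590774e-02,  1.04116063e-02,  2.51732433e-05]), 'position': array([ 6.24491461e-01, -5.45111481e-05,  2.30435788e-01]), 'eef_rot': array([[ 1.11321870e-05,  9.99998634e-01, -1.65275946e-03],
       [ 9.99999991e-01, -1.13472727e-05, -1.30127976e-04],
       [-1.30146553e-04, -1.65275800e-03, -9.99998626e-01]]), 'wrist_force': array([0.40003709, 0.43947517, 0.55405591]), 'moment': array([-0.01682126, -0.09361208, -0.03119357]), 'grip_force': 0.0, 'gripper_width': 0.08527205764711943}
scene {'fx': 364.0055947944062, 'fy': 364.0055947944062, 'cx': 261.8412523744627, 'cy': 186.92338480976835, 'origin': [0.10065841979095938, -0.7318284675173706, 0.5316982658201399], 'attitude': [[0.8687362081726674, -0.24812999925509302, 0.4286360974993
[... 230 characters left out ...]
97.06960933342123, 'origin': [-0.03086637951202435, 0.6667558664802813, 0.520624685539996], 'attitude': [[-0.8189467140120679, -0.26074385644986414, 0.5112131854055495], [-0.5736036593830298, 0.3448097441002471, -0.7430242811079049], [0.017467728851603356, -0.9017310473179764, -0.43194443711152486]]}
wrist {'fx': 297.3186396354542, 'fy': 297.3186396354542, 'cx': 249.9039149223011, 'cy': 190.9568340929696, 'origin': [0.6250067693308834, 0.07692158138527797, 0.3722535594210384], 'attitude': [[0.9999973337615196, 0.0008587688048350981, -0.0021435918430685492], [0.00017706281358954742, -0.9540598504166236, -0.29961603840877366], [-0.002302415820366009, 0.29961486001056015, -0.9540574587215598]]}
```

View pics/scene0.png

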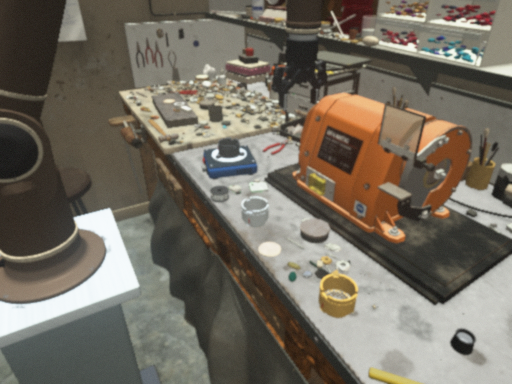

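View pics/side0.png

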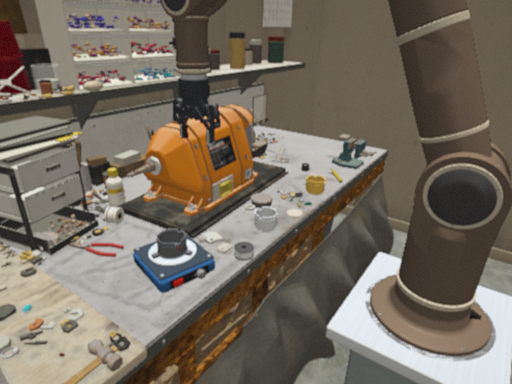

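View pics/wrist0.png

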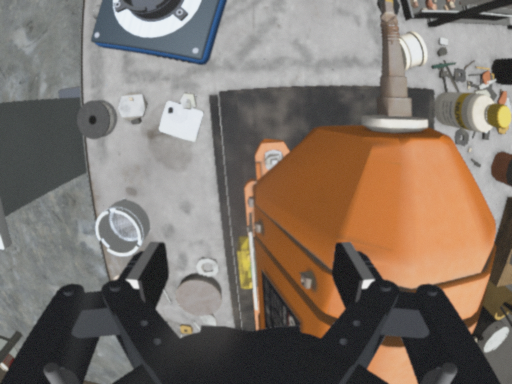

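The scene view shows the shaker at (228,155), spool (220,193), fine sieve (256,210), tin (315,230), dish (270,249) and coarse sieve (338,295). The side view shows the shaker at (172,258), fine sieve (265,218) and coarse sieve (316,184). The wrist view shows the fine sieve at (122,228) and the pan at the top edge.

```bash
cat > h.py <<'E'
import numpy as np, cv2
from cell import status,cams
def ray(c,u,v,fish=False):
    x,y=(u-c["cx"])/c["fx"],(v-c["cy"])/c["fy"]
    if fish:
        r=np.hypot(x,y); k=np.sin(r)/max(r,1e-9); d=np.array([x*k,y*k,np.cos(r)])
    else: d=np.array([x,y,1.])
    d=np.array(c["attitude"])@d; return np.array(c["origin"]),d/np.linalg.norm(d)
def plane(c,u,v,z,fish=False):
    o,d=ray(c,u,v,fish); return o+d*(z-o[2])/d[2]
def proj(c,p,fish=False):
    q=np.array(c["attitude"]).T@(np.array(p)-c["origin"])
    if fish:
        r=np.hypot(q[0],q[1]); th=np.arctan2(r,q[2]); return c["cx"]+c["fx"]*th*q[0]/r, c["cy"]+c["fy"]*th*q[1]/r
    return c["cx"]+c["fx"]*q[0]/q[2], c["cy"]+c["fy"]*q[1]/q[2]
E
python3 - <<'E'
from h import *
sc,sd,w=[cams.capture(n) for n in("scene","side","wrist")]
for n,(z,a,b) in dict(fine=(.052,(256,202),(265,211)),coarse=(.052,(339,282),(316,178)),pan=(.092,(228,143),(172,237)),tin=(.025,(315,226),(261,199)),spool=(.024,(219,189),(243,246)),dish=(.008,(270,248),(295,212))).items():
    print(n,plane(sc,*a,z).round(3),plane(sd,*b,z).round(3))
print(plane(w,122,226,.052,1),plane(w,199,294,.025,1))
def crop(c,x0,y0,x1,y1): return cv2.resize(c["color"][y0:y1,x0:x1,::-1],(400,300),interpolation=cv2.INTER_CUBIC)
cv2.imwrite("pics/c1.png",np.vstack([np.hstack([crop(sc,190,120,290,195+0),crop(sc,300,255,380,315)]),np.hstack([crop(sd,120,210,220,285),crop(sc,220,180,300,240)])]))
E
```

```text
fine [ 0.459 -0.078  0.052] [ 0.452 -0.08   0.052]
coarse [ 0.461 -0.385  0.052] [ 0.447 -0.387  0.052]
pan [0.514 0.196 0.092] [0.508 0.212 0.092]
tin [ 0.549 -0.199  0.025] [ 0.536 -0.183  0.025]
spool [0.424 0.067 0.024] [0.421 0.064 0.024]
dish [ 0.428 -0.197  0.008] [ 0.421 -0.2    0.008]
[ 0.4631315  -0.07023482  0.052     ] [ 0.55041356 -0.18972643  0.025     ]
```

View pics/c1.png

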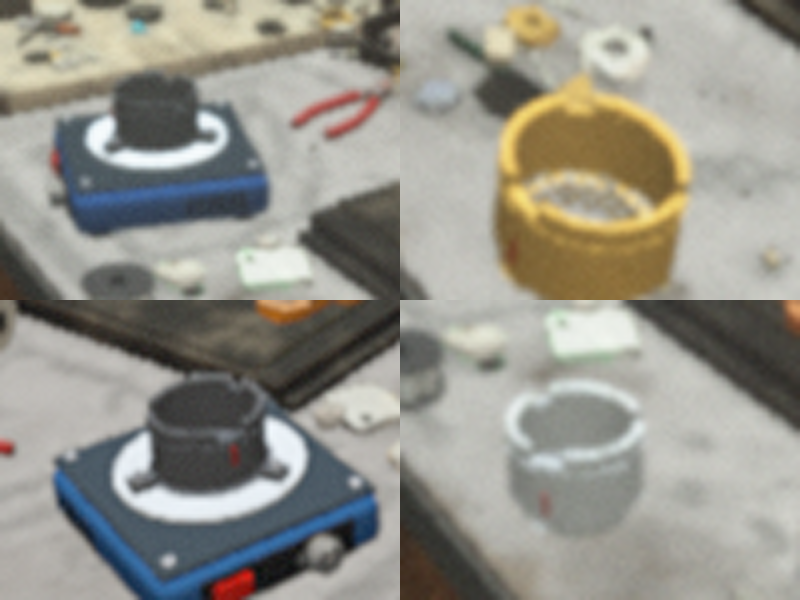

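The crops show red lines on all three: the coarse one at scene (322,305), the fine one at scene (249,221), and the pan's at side (179,249). I'll move over the fine sieve for a close look.

```bash
python3 -m pendant '[{"y":-41,"x":-18},{"y":-41,"x":-18},{"y":-41,"x":-18},{"y":-41,"x":-18},{}]'; python3 -m pendant '[{},{}]'
cat > look.py <<'E'
import sys
from h import *
c=cams.capture("wrist"); s=status.sense()
print(s["t"],s["position"].round(4),s["joint_positions"].round(1),s["gripper_width"])
np.save("pics/last.npy",c,allow_pickle=True)
cv2.imwrite(f"pics/{sys.argv[1]}.png",c["color"][:,:,::-1])
E
python3 look.py w1
```

```text
0.35 [0.6249 0.     0.2311] [-3.9 23.6 -0.7 91.5  0.3 65.  -4.7] 0.085299373045$[0]: bad value
$[0]: bad value
```

View pics/w1.png

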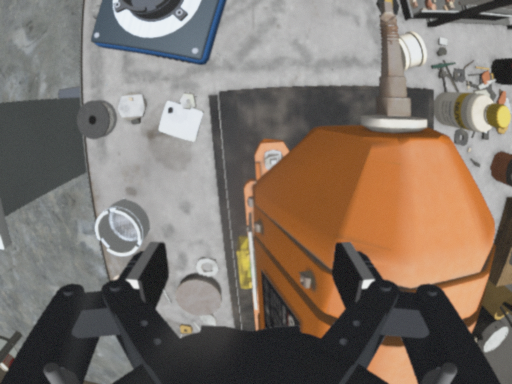

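The call was refused, so the view is unchanged. Rows seem to need all four keys.

```bash
python3 -m pendant '[{"x":-18,"y":-41,"z":0,"roll":0},{"x":-18,"y":-41,"z":0,"roll":0},{"x":-18,"y":-41,"z":0,"roll":0},{"x":-18,"y":-41,"z":0,"roll":0},{"x":0,"y":0,"z":0,"roll":0}]' && python3 -m pendant '[{"x":0,"y":0,"z":0,"roll":0},{"x":0,"y":0,"z":0,"roll":0}]' && python3 look.py w2
```

```text
t: 0.77
position: [0.4652, -0.0708, 0.2307]
eef_rot: [[0.005, 1.0, -0.005], [1.0, -0.005, -0.001], [-0.001, -0.005, -1.0]]
wrist_force: [-0.6, -0.6, -1.2]
gripper_width: 0.0854
grip_force: 0.0
t: 0.93
position: [0.4732, -0.0668, 0.232]
eef_rot: [[0.0, 1.0, 0.002], [1.0, -0.0, 0.0], [0.0, 0.002, -1.0]]
wrist_force: [0.8, 0.3, -0.0]
gripper_width: 0.0853
grip_force: 0.0
0.9833 [ 0.4736 -0.0665  0.2318] [ 2.100e+00  9.100e+00  1.000e-01  1.112e+02 -0.000e+00  5.960e+01
  2.300e+00] 0.08542601192818626
```

View image.

View pics/w2.png

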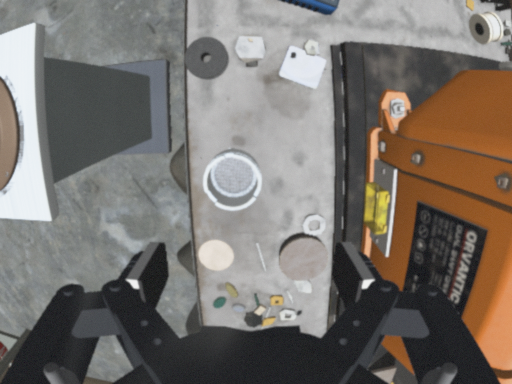

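The view shows the fine sieve's bright rim at (233,180), the dish at (216,255), the tin at (303,258) and the spool at (207,58). Next I'll fit the rim circle and its notches.

```bash
cat > rim.py <<'E'
import sys
from h import *
# usage: rim.py x y z [thr]  - polar profile of ring on plane z
c=np.load("pics/last.npy",allow_pickle=True).item()
x,y,z=map(float,sys.argv[1:4]); im=cv2.GaussianBlur(c["color"],(3,3),0).astype(float)
def sample(px,py):
    uv=np.array([proj(c,(a,b,z),True) for a,b in zip(px.ravel(),py.ravel())],np.float32)
    return cv2.remap(im.astype(np.float32),uv[:,0].reshape(px.shape),uv[:,1].reshape(px.shape),cv2.INTER_LINEAR)
# rectified top view, 0.25 mm/px, +x up, +y left
g=np.arange(-50,50,.25)/1000
X,Y=np.meshgrid(x-g,y-g,indexing="ij")
top=sample(X,Y); cv2.imwrite("pics/top.png",cv2.resize(top[:,:,::-1],None,fx=1.5,fy=1.5))
np.save("pics/top.npy",top)
E
python3 rim.py .463 -.073 .052
python3 - <<'E'
import numpy as np,cv2
t=np.load("pics/top.npy").mean(2); print(np.percentile(t,[5,50,90,99]))
m=(t>205).astype(np.uint8); n,l,st,ce=cv2.connectedComponentsWithStats(m); 
for i in np.argsort(-st[1:,4])[:4]+1: print(st[i],ce[i])
E
```

```text
[141.69736786 178.03710938 207.02395325 232.25      ]
[   96   107   268   266 17117] [222.29584623 240.4335456 ][ WARN:0@3.191] global loadsave.cpp:1063 imwrite_ Unsupported depth image for selected encoder is fallbacked to CV_8U.
```

View pics/top.png

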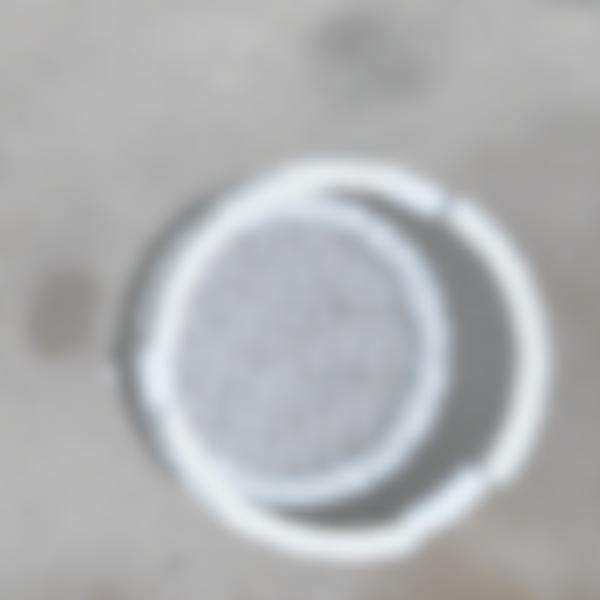

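The rectified view (6 px/mm) shows the ring centred near (352,359). The wide notch is at lower right, about (447,515), and the narrow ones are at (445,203) and (155,380). I'll refine the angle numerically.

```bash
cat > ang.py <<'E'
import sys; from h import *
# ang.py x y z: centre on top.npy (made by rim.py around same x y) via args cu cv in 0.25mm px; ring profile
t=np.load("pics/top.npy").mean(2).astype(np.float32); cu,cv_=map(float,sys.argv[1:3]); r0,r1=map(float,sys.argv[3:5])
a=np.arange(0,360,3.); out=[]
for d in a:
    r=np.arange(r0,r1,.25)*4; x,y=np.cos(np.radians(d))*r,np.sin(np.radians(d))*r
    v=cv2.remap(t,(cu-y).astype(np.float32)[None],(cv_-x).astype(np.float32)[None],cv2.INTER_LINEAR)
    out.append(v.mean())
print("yaw deg CCW from +x: mean"); 
for i in range(0,120,20): print(int(a[i]),[int(o) for o in out[i:i+20]])
E
python3 - <<'E'
from h import *
t=np.load("pics/top.npy").mean(2)
# outer edge of the ring by radial steepest falling; robust circle
c=np.array([234.7,239.3])
for it in range(4):
    P=[]
    for d in np.radians(np.arange(0,360,4)):
        r=np.arange(26,38,.25)*4; u,v=c[0]+np.cos(d)*r,c[1]+np.sin(d)*r
        p=cv2.remap(t.astype(np.float32),u[None].astype(np.float32),v[None].astype(np.float32),1)[0]
        k=np.argmin(np.gradient(p)); P.append((u[k],v[k]))
    P=np.array(P); s=np.ones(len(P),bool)
    for _ in range(5):
        A=np.c_[2*P[s],np.ones(s.sum())]; q=np.linalg.lstsq(A,(P[s]**2).sum(1),rcond=None)[0]
        R=np.sqrt(q[2]+q[0]**2+q[1]**2); e=abs(np.hypot(*(P-q[:2]).T)-R); s=e<max(3,np.median(e)*2.5)
    c=q[:2]
print(c,R/4,s.sum(), "x",.463+(200-c[1])*.00025,"y",-.073+(200-c[0])*.00025)
E
python3 ang.py 234.7 239.3 30.5 32.5
```

```text
[231.80749209 240.57383618] 33.25009668716461 73 x 0.45285654095445466 y -0.0809518730228136
yaw deg CCW from +x: mean
0 [225, 226, 228, 230, 231, 232, 232, 230, 229, 229, 228, 228, 228, 228, 226, 225, 226, 228, 228, 229]
60 [229, 229, 228, 228, 227, 227, 228, 229, 229, 230, 230, 230, 230, 229, 224, 220, 226, 229, 230, 232]
120 [233, 233, 233, 234, 233, 233, 233, 233, 232, 231, 231, 230, 230, 230, 231, 231, 230, 229, 230, 231]
180 [231, 231, 230, 230, 230, 229, 222, 211, 203, 203, 204, 205, 203, 198, 194, 191, 192, 208, 221, 223]
240 [223, 223, 222, 221, 220, 219, 218, 216, 217, 219, 218, 216, 215, 214, 215, 214, 214, 213, 215, 217]
300 [218, 216, 217, 217, 217, 218, 218, 218, 213, 195, 193, 207, 215, 218, 220, 223, 225, 224, 223, 224]
```

Fine sieve is at (0.453,-0.081) with yaw about +33°. I'll descend and grasp with the fingers along world x.

```bash

python3 -m pendant '[{"x":-7,"y":-10,"z":0,"roll":0},{"x":-7.5,"y":-10.5,"z":0,"roll":0},{"x":0,"y":0,"z":25,"roll":0},{"x":0,"y":0,"z":25,"roll":0},{"x":0,"y":0,"z":25,"roll":0}]' 85 40 >/dev/null
python3 -m pendant '[{"x":0,"y":0,"z":25,"roll":0},{"x":0,"y":0,"z":25,"roll":0},{"x":0,"y":0,"z":20,"roll":0},{"x":0,"y":0,"z":0,"roll":0},{"x":0,"y":0,"z":0,"roll":0}]'
python3 look.py w3
```

```text
t: 1.82
position: [0.4509, -0.0818, 0.0857]
eef_rot: [[0.0, 1.0, -0.003], [1.0, -0.0, 0.0], [0.0, -0.003, -1.0]]
wrist_force: [-0.3, 0.5, -0.0]
gripper_width: 0.0853
grip_force: 0.0
1.8667 [ 0.4519 -0.0819  0.0867] [  3.8  18.8   0.5 122.2  -0.2  39.    4.4] 0.08499782018354161
```

```bash
python3 rim.py .453 -.082 .052 2>/dev/null; python3 - <<'E'
import cv2,numpy as np
a=cv2.imread("pics/w3.png"); b=cv2.imread("pics/top.png")
cv2.imwrite("pics/m3.png",np.hstack([cv2.resize(a,(512,384)),cv2.resize(b,(288,288)).copy() if 0 else cv2.copyMakeBorder(cv2.resize(b,(288,288)),0,96,0,0,0)]))
E
```

```text
(no output)
```

View pics/m3.png

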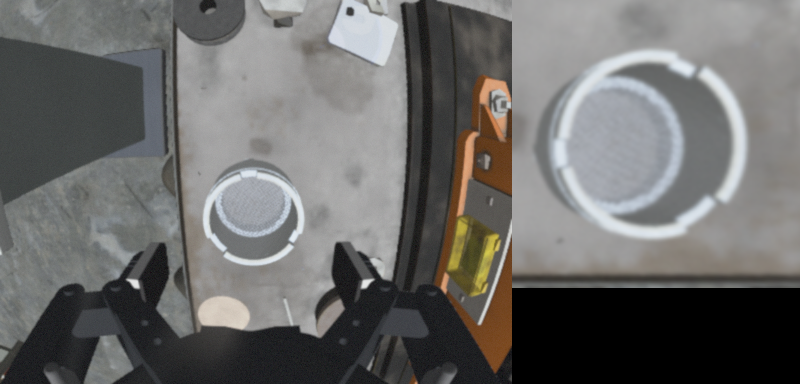

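The view shows the sieve centred between the finger lines, with its rim at about (254,217) and wide notch at (294,243) in the wrist image. The centre is about (0.453,-0.080), so I'll go down and grip.

```bash

python3 -m pendant '[{"x":1.5,"y":0,"z":18,"roll":0},{"x":0,"y":0,"z":18,"roll":0},{"x":0,"y":0,"z":18,"roll":0},{"x":0,"y":0,"z":18,"roll":0},{"x":0,"y":0,"z":0,"roll":0}]' 85 40 
python3 -m pendant '[{"x":0,"y":0,"z":0,"roll":0},{"x":0,"y":0,"z":0,"roll":0},{"x":0,"y":0,"z":0,"roll":0},{"x":0,"y":0,"z":0,"roll":0},{"x":0,"y":0,"z":0,"roll":0}]' 50 40
python3 -m pendant '[{"x":0,"y":0,"z":0,"roll":0},{"x":0,"y":0,"z":0,"roll":0},{"x":0,"y":0,"z":0,"roll":0},{"x":0,"y":0,"z":0,"roll":0},{"x":0,"y":0,"z":0,"roll":0}]' 50 40
```

```text
t: 2.28
position: [0.4514, -0.08, 0.0134]
eef_rot: [[-0.0, 1.0, -0.002], [1.0, 0.0, 0.0], [0.0, -0.002, -1.0]]
wrist_force: [-0.4, 0.5, 0.4]
gripper_width: 0.085
grip_force: 0.0
t: 2.7
position: [0.453, -0.0802, 0.016]
eef_rot: [[0.0, 1.0, 0.003], [1.0, -0.0, -0.0], [-0.0, 0.003, -1.0]]
wrist_force: [-1.6, 0.1, 8.2]
gripper_width: 0.0646
grip_force: 45.2
t: 3.12
position: [0.4529, -0.0802, 0.016]
eef_rot: [[0.0, 1.0, 0.003], [1.0, -0.0, -0.0], [-0.0, 0.003, -1.0]]
wrist_force: [-0.9, -0.1, 7.8]
gripper_width: 0.0644
grip_force: 45.2
```

```bash

python3 -m pendant '[{"x":0,"y":0,"z":-10,"roll":0},{"x":0,"y":0,"z":-25,"roll":0},{"x":0,"y":0,"z":-30,"roll":0},{"x":0,"y":0,"z":-30,"roll":0},{"x":0,"y":0,"z":-30,"roll":0}]'
python3 -m pendant '[{"x":15,"y":5,"z":-30,"roll":0},{"x":25,"y":8,"z":-30,"roll":0},{"x":25,"y":8,"z":-25,"roll":0},{"x":25,"y":8,"z":0,"roll":0},{"x":25,"y":8,"z":0,"roll":0}]'>/dev/null
python3 -m pendant '[{"x":25,"y":8,"z":0,"roll":0},{"x":20,"y":8,"z":0,"roll":0},{"x":0,"y":5,"z":0,"roll":0},{"x":0,"y":0,"z":0,"roll":0},{"x":0,"y":0,"z":0,"roll":0}]'
python3 look.py w4; python3 rim.py .51 .205 .092 2>/dev/null;  python3 - <<'E'
import cv2,numpy as np
a=cv2.imread("pics/w4.png"); b=cv2.imread("pics/top.png")
cv2.imwrite("pics/m4.png",np.hstack([cv2.copyMakeBorder(cv2.resize(a,(384,288)),0,112,0,0,0),cv2.resize(b,(400,400))]))
E
```

```text
t: 3.53
position: [0.4516, -0.08, 0.1419]
eef_rot: [[-0.0, 1.0, 0.001], [1.0, 0.0, -0.0], [-0.0, 0.001, -1.0]]
wrist_force: [1.1, 0.6, -1.9]
gripper_width: 0.0646
grip_force: 45.0
t: 4.37
position: [0.5097, 0.0791, 0.2249]
eef_rot: [[0.0, 1.0, 0.0], [1.0, -0.0, -0.001], [-0.001, 0.0, -1.0]]
wrist_force: [-0.2, -0.2, -2.4]
gripper_width: 0.065
grip_force: 45.0
4.4167 [0.5095 0.0787 0.2248] [-10.   13.5  -5.  106.7   1.4  59.9 -15.6] 0.06454513055474312
```

View pics/m4.png

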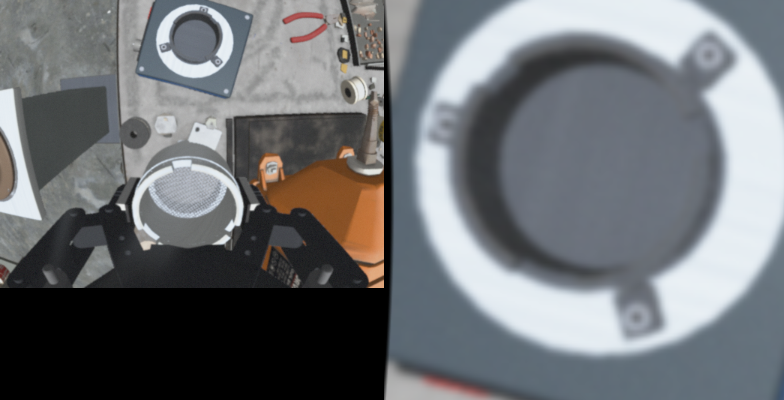

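The view shows the sieve held level and the pan rim near rectified (587,162), so the pan centre is about (0.519,0.204). I'll get both yaws from the red lines, using the initial side and scene pictures and a cylinder intersection.

```bash
cat > red.py <<'E'
from h import *
def red(img,box):
    x0,y0,x1,y1=box; p=img[y0:y1,x0:x1].astype(float)
    w=np.clip(p[:,:,2]-(p[:,:,0]+p[:,:,1])/2-25,0,None)   # BGR
    v,u=np.mgrid[y0:y1,x0:x1]; return (w*u).sum()/w.sum(),(w*v).sum()/w.sum(),w.sum()
def cyl(c,u,v,cx,cy,R=.033):
    o,d=ray(c,u,v); q=o[:2]-[cx,cy]; e=d[:2]
    a,b,k=e@e,2*q@e,q@q-R*R; D=b*b-4*a*k
    t=(-b-np.sqrt(max(D,0)))/(2*a); p=o+t*d
    return p, (np.degrees(np.arctan2(p[1]-cy,p[0]-cx))%360)-180
if __name__=="__main__":
    sc,sd=cams.capture("scene"),cams.capture("side"); S=cv2.imread("pics/scene0.png"); D=cv2.imread("pics/side0.png")
    for n,c,im,box,cs in [("fine sc",sc,S,(240,212,258,232),[(.453,-.080),(.456,-.08)]),("coarse sc",sc,S,(314,292,335,315),[(.455,-.386)]),("fine sd",sd,D,(253,210,280,232),[(.453,-.08)]),("coarse sd",sd,D,(305,180,325,195),[(.455,-.386)]),("pan sd",sd,D,(165,240,192,258),[(.519,.204),(.511,.204),(.515,.204)])]:
        r=red(im,box); print(n,np.round(r,1))
        for k in cs: p,y=cyl(c,r[0],r[1],*k); print("  ",k,p.round(4),"yaw %.1f"%y)
    # rim of pan in side & scene: dark blob on white disc
E
python3 red.py; python3 ang.py 203 162 30 32.5
```

```text
fine sc [248. 219.   1.]
   (0.453, -0.08) [ 0.4256 -0.0983  0.0258] yaw 33.8
   (0.456, -0.08) [ 0.427  -0.0957  0.0237] yaw 28.3
coarse sc [ 327.1  302.1 8222. ]
   (0.455, -0.386) [ 0.4245 -0.3987  0.0336] yaw 22.6
fine sd [nan nan  0.]
   (0.453, -0.08) [nan nan nan] yaw nan
coarse sd [ 315.2  185.8 8554. ]
   (0.455, -0.386) [ 0.435  -0.3598  0.0356] yaw -52.6
pan sd [178.2 248.1 209. ]
   (0.519, 0.204) [0.4877 0.2146 0.0723] yaw -18.7
   (0.511, 0.204) [0.4819 0.2196 0.0773] yaw -28.3
   (0.515, 0.204) [0.4848 0.2172 0.0749] yaw -23.6
yaw deg CCW from +x: mean
0 [124, 120, 117, 115, 116, 115, 112, 109, 107, 105, 102, 101, 108, 122, 125, 125, 124, 122, 104, 91]
60 [90, 88, 87, 88, 88, 86, 87, 87, 87, 88, 87, 87, 87, 87, 88, 90, 93, 93, 93, 95]
120 [94, 92, 94, 96, 96, 97, 101, 102, 96, 110, 128, 131, 133, 133, 133, 134, 134, 135, 134, 132]
180 [131, 133, 137, 135, 123, 111, 107, 107, 108, 111, 112, 111, 110, 107, 106, 102, 99, 98, 98, 99]
240 [97, 95, 94, 96, 98, 96, 98, 99, 97, 96, 94, 96, 101, 105, 106, 105, 107, 108, 105, 112]
300 [113, 110, 110, 109, 111, 119, 129, 139, 144, 150, 157, 158, 154, 150, 147, 145, 142, 138, 133, 128]red.py:5: RuntimeWarning: invalid value encountered in scalar divide
  v,u=np.mgrid[y0:y1,x0:x1]; return (w*u).sum()/w.sum(),(w*v).sum()/w.sum(),w.sum()
```

Pan yaw is roughly -18° and fine yaw about +33°. I'll put the camera straight above the pan to measure it properly.

```bash

python3 -m pendant '[{"x":15,"y":4,"z":0,"roll":0},{"x":15,"y":4,"z":0,"roll":0},{"x":12,"y":0,"z":0,"roll":0},{"x":0,"y":0,"z":0,"roll":0},{"x":0,"y":0,"z":0,"roll":0}]' >/dev/null
python3 look.py w5; python3 rim.py .517 .204 .092 2>/dev/null
cat > fit.py <<'E'
import sys; from h import *
# edge direction sign: -1 outer edge bright->dark, +1 dark->bright ; x y
x,y,sg,rlo,rhi=map(float,sys.argv[1:6])
t=cv2.GaussianBlur(np.load("pics/top.npy").mean(2),(5,5),0); c=np.array([200.,200.])
for it in range(6):
    P=[]
    for d in np.radians(np.arange(0,360,3)):
        r=np.arange(rlo,rhi,.25)*4; u,v=c[0]+np.cos(d)*r,c[1]+np.sin(d)*r
        p=cv2.remap(t.astype(np.float32),u[None].astype(np.float32),v[None].astype(np.float32),1)[0]
        k=np.argmax(sg*np.gradient(p)); P.append((u[k],v[k]))
    P=np.array(P); s=np.ones(len(P),bool)
    for _ in range(8):
        q=np.linalg.lstsq(np.c_[2*P[s],np.ones(s.sum())],(P[s]**2).sum(1),rcond=None)[0]
        R=np.sqrt(q[2]+q[0]**2+q[1]**2); e=abs(np.hypot(*(P-q[:2]).T)-R); s=e<max(2,np.median(e)*2)
    c=q[:2]
print("centre px",c.round(1),"R",R/4,"n",s.sum(),"med e mm",np.median(e)/4,"xy",round(x+(200-c[1])*.00025,4),round(y+(200-c[0])*.00025,4))
E
python3 fit.py .517 .204 1 29 38; python3 - <<'E'
from h import *
c=np.load("pics/last.npy",allow_pickle=True).item(); print(np.array(c["origin"]).round(4),proj(c,(.517,.204,.092),True))
E
```

```text
4.9833 [0.5176 0.1211 0.2242] [-13.3  15.1  -6.1 104.6   1.9  60.4 -20.2] 0.0648553366421971
centre px [189.  189.4] R 32.36964694172389 n 96 med e mm 0.13024909879717939 xy 0.5196 0.2068
[0.5177 0.1989 0.3659] (np.float64(249.51515737222124), np.float64(94.83789875481611))
```

```bash
python3 ang.py 189 189.4 30 32; python3 - <<'E'
from h import *
t=np.load("pics/top.npy").astype(np.float32)
p=cv2.warpPolar(t,(160,720),(189,189.4),160,cv2.WARP_POLAR_LINEAR)  # rows: image angle cw from +u, 0.5deg
p=p[:,100:150]; p=np.rot90(p)  # top = outer
p=cv2.resize(p,(780,250)); p=np.clip(p*1.3,0,255)
q=np.array(cv2.resize(np.clip(t[20:350,20:350]*1.3,0,255),(330,330)))
im=np.zeros((600,780,3),np.uint8); im[:250]=p[:,:,::-1]; im[260:590,:330]=q[:,:,::-1]
w=cv2.imread("pics/w5.png"); im[260:590,340:780]=cv2.resize(w,(440,330))
cv2.imwrite("pics/p5.png",im)
E
```

```text
yaw deg CCW from +x: mean
0 [117, 119, 119, 118, 119, 119, 119, 118, 119, 120, 119, 127, 138, 140, 143, 143, 141, 135, 123, 119]
60 [119, 118, 114, 109, 109, 109, 109, 110, 116, 121, 122, 122, 122, 120, 121, 121, 119, 120, 122, 122]
120 [123, 122, 121, 120, 119, 119, 118, 116, 117, 119, 126, 131, 134, 133, 132, 133, 132, 132, 132, 127]
180 [120, 116, 114, 109, 107, 105, 104, 103, 106, 116, 120, 122, 122, 121, 119, 119, 121, 121, 122, 124]
240 [124, 123, 125, 126, 125, 125, 125, 125, 124, 125, 125, 126, 132, 134, 134, 133, 132, 130, 126, 126]
300 [124, 119, 113, 111, 109, 109, 109, 112, 118, 118, 116, 118, 117, 116, 115, 113, 114, 117, 117, 117]
```

View pics/p5.png

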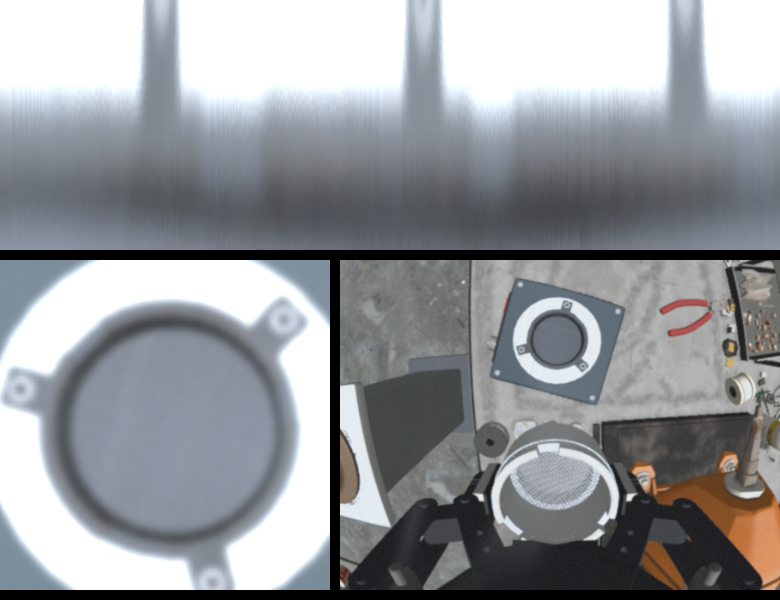

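The bright bands in the profile are the notches: wide centre 163.5°, narrow 44° and 284°, so pan yaw is -16°, and the pan centre is (0.5196, 0.2068). The held sieve's notches are also visible (top one at about (548,447)), so I'll measure its yaw the same way.

```bash
python3 rim.py .5176 .1211 .260 2>/dev/null; python3 fit.py .5176 .1211 -1 29 38; python3 ang.py 200 200 30 32.5; python3 - <<'E'
from h import *
c=np.load("pics/last.npy",allow_pickle=True).item()
for a in (93,213,333):
    for r in (.029,.033): print(a,r,np.round(proj(c,(.5176+r*np.cos(np.radians(a)),.1211+r*np.sin(np.radians(a)),.26),True),1))
E
```

```text
centre px [195.7 200. ] R 32.6271167304093 n 64 med e mm 0.4918970515877028 xy 0.5176 0.1222
yaw deg CCW from +x: mean
0 [214, 217, 219, 224, 228, 230, 230, 231, 231, 231, 231, 230, 230, 229, 230, 232, 232, 232, 232, 232]
60 [231, 230, 228, 228, 227, 225, 226, 226, 226, 195, 195, 190, 181, 179, 171, 195, 224, 225, 226, 228]
120 [228, 228, 230, 230, 231, 231, 230, 230, 230, 230, 230, 231, 231, 232, 232, 231, 228, 223, 217, 217]
180 [219, 217, 215, 221, 224, 222, 219, 175, 148, 149, 141, 138, 138, 139, 136, 118, 81, 66, 58, 54]
240 [53, 52, 52, 49, 46, 42, 40, 38, 36, 34, 34, 35, 32, 32, 33, 31, 31, 29, 30, 30]
300 [33, 33, 35, 56, 122, 194, 211, 211, 211, 176, 91, 69, 65, 69, 74, 128, 222, 223, 220, 214]
93 0.029 [246.  228.8]
93 0.033 [245.4 219.4]
213 0.029 [197.6 314.2]
213 0.033 [191.  317.2]
333 0.029 [305.7 310.1]
333 0.033 [312.7 312.6]
```

Fine yaw is 36° in hand, so it needs -52.2°, which is roll +0.911. I'll move over the pan, turn and descend to just above entry.

```bash

python3 -m pendant '[{"x":20,"y":1,"z":0,"roll":0},{"x":25,"y":1,"z":0,"roll":0},{"x":25,"y":0,"z":0,"roll":0},{"x":15,"y":0,"z":0,"roll":0},{"x":0,"y":0,"z":0,"roll":0.1}]' >/dev/null
python3 -m pendant '[{"x":0,"y":0,"z":0,"roll":0.1},{"x":0,"y":0,"z":0,"roll":0.1},{"x":0,"y":0,"z":0,"roll":0.1},{"x":0,"y":0,"z":0,"roll":0.1},{"x":0,"y":0,"z":0,"roll":0.1}]' >/dev/null
python3 -m pendant '[{"x":0,"y":0,"z":0,"roll":0.1},{"x":0,"y":0,"z":0,"roll":0.1},{"x":0,"y":0,"z":0,"roll":0.1},{"x":0,"y":0,"z":10,"roll":0.011},{"x":0,"y":0,"z":20,"roll":0}]' >/dev/null
python3 -m pendant '[{"x":0,"y":0,"z":25,"roll":0},{"x":0,"y":0,"z":25,"roll":0},{"x":0,"y":0,"z":20,"roll":0},{"x":0,"y":0,"z":0,"roll":0},{"x":0,"y":0,"z":0,"roll":0}]'
python3 -c "
from cell import status;import numpy as np
s=status.sense();R=s['eef_rot'];print(s['position'],np.degrees(np.arctan2(R[1,0],R[0,0])),s['joint_positions'].round(1))"
```

```text
t: 6.65
position: [0.5192, 0.2059, 0.1232]
eef_rot: [[0.789, 0.614, -0.003], [0.614, -0.789, -0.002], [-0.003, -0.0, -1.0]]
wrist_force: [-0.1, 0.2, -1.4]
gripper_width: 0.0649
grip_force: 45.1
[0.519175   0.20587377 0.12323799] 37.87004313354065 [-27.   24.    0.6 107.2  -0.3  49.  -78.5]
```

```bash

python3 -m pendant '[{"x":0,"y":0,"z":6,"roll":0},{"x":0,"y":0,"z":6,"roll":0},{"x":0,"y":0,"z":4,"roll":0},{"x":0,"y":0,"z":0,"roll":0},{"x":0,"y":0,"z":0,"roll":0}]'
python3 -m pendant '[{"x":0,"y":0,"z":2,"roll":0},{"x":0,"y":0,"z":1,"roll":0},{"x":0,"y":0,"z":1,"roll":0},{"x":0,"y":0,"z":0,"roll":0},{"x":0,"y":0,"z":0,"roll":0}]'
```

```text
t: 7.07
position: [0.5199, 0.207, 0.1084]
eef_rot: [[0.79, 0.613, 0.0], [0.613, -0.79, 0.0], [0.0, 0.0, -1.0]]
wrist_force: [0.1, 0.0, -2.5]
gripper_width: 0.0644
grip_force: 45.1
t: 7.48
position: [0.5199, 0.207, 0.1043]
eef_rot: [[0.79, 0.613, 0.0], [0.613, -0.79, -0.0], [-0.0, 0.0, -1.0]]
wrist_force: [-0.7, -0.3, -2.0]
gripper_width: 0.0648
grip_force: 45.1
```

Skirt is entering freely. Going on in small steps.

```bash

python3 -m pendant '[{"x":0,"y":0,"z":1,"roll":0},{"x":0,"y":0,"z":1,"roll":0},{"x":0,"y":0,"z":0.5,"roll":0},{"x":0,"y":0,"z":0,"roll":0},{"x":0,"y":0,"z":0,"roll":0}]'
python3 -m pendant '[{"x":0,"y":0,"z":0.5,"roll":0},{"x":0,"y":0,"z":0.5,"roll":0},{"x":0,"y":0,"z":0.5,"roll":0},{"x":0,"y":0,"z":0,"roll":0},{"x":0,"y":0,"z":0,"roll":0}]'
```

```text
t: 7.9
position: [0.5199, 0.207, 0.1018]
eef_rot: [[0.79, 0.613, -0.0], [0.613, -0.79, -0.0], [-0.0, -0.0, -1.0]]
wrist_force: [0.1, 0.3, -1.2]
gripper_width: 0.0647
grip_force: 45.1
t: 8.32
position: [0.5199, 0.207, 0.1002]
eef_rot: [[0.79, 0.613, -0.0], [0.613, -0.79, -0.0], [-0.0, 0.0, -1.0]]
wrist_force: [0.1, -0.3, -1.1]
gripper_width: 0.0648
grip_force: 45.1
```

```bash

python3 -m pendant '[{"x":0,"y":0,"z":0.5,"roll":0},{"x":0,"y":0,"z":0.5,"roll":0},{"x":0,"y":0,"z":0,"roll":0},{"x":0,"y":0,"z":0,"roll":0}]'
python3 -m pendant '[{"x":0,"y":0,"z":0.5,"roll":0},{"x":0,"y":0,"z":0.5,"roll":0},{"x":0,"y":0,"z":0,"roll":0},{"x":0,"y":0,"z":0,"roll":0}]'
```

```text
t: 8.65
position: [0.5199, 0.207, 0.0993]
eef_rot: [[0.79, 0.613, -0.0], [0.613, -0.79, -0.0], [-0.0, 0.0, -1.0]]
wrist_force: [-0.7, -0.5, -1.5]
gripper_width: 0.0647
grip_force: 45.1
t: 8.98
position: [0.5199, 0.207, 0.0982]
eef_rot: [[0.79, 0.613, -0.0], [0.613, -0.79, -0.0], [-0.0, 0.0, -1.0]]
wrist_force: [-0.2, 0.2, -1.2]
gripper_width: 0.0645
grip_force: 45.1
```

```bash

python3 -m pendant '[{"x":0,"y":0,"z":0.5,"roll":0},{"x":0,"y":0,"z":0.5,"roll":0},{"x":0,"y":0,"z":0,"roll":0},{"x":0,"y":0,"z":0,"roll":0}]'
python3 -m pendant '[{"x":0,"y":0,"z":0.5,"roll":0},{"x":0,"y":0,"z":0.5,"roll":0},{"x":0,"y":0,"z":0,"roll":0},{"x":0,"y":0,"z":0,"roll":0}]'
```

```text
t: 9.32
position: [0.52, 0.207, 0.0973]
eef_rot: [[0.79, 0.613, 0.0], [0.613, -0.79, 0.0], [0.0, 0.0, -1.0]]
wrist_force: [0.5, 0.5, -0.6]
gripper_width: 0.065
grip_force: 45.1
t: 9.65
position: [0.5199, 0.207, 0.0963]
eef_rot: [[0.79, 0.613, 0.0], [0.613, -0.79, 0.0], [0.0, 0.0, -1.0]]
wrist_force: [1.1, -0.5, -1.3]
gripper_width: 0.0643
grip_force: 45.1
```

```bash

python3 -m pendant '[{"x":0,"y":0,"z":0.4,"roll":0},{"x":0,"y":0,"z":0,"roll":0},{"x":0,"y":0,"z":0,"roll":0}]'
python3 -m pendant '[{"x":0,"y":0,"z":0.5,"roll":0},{"x":0,"y":0,"z":0,"roll":0},{"x":0,"y":0,"z":0,"roll":0}]'
```

```text
t: 9.9
position: [0.52, 0.207, 0.0961]
eef_rot: [[0.79, 0.613, 0.0], [0.613, -0.79, 0.0], [0.0, 0.0, -1.0]]
wrist_force: [0.3, -0.7, 1.0]
gripper_width: 0.0651
grip_force: 45.3
t: 10.15
position: [0.52, 0.207, 0.096]
eef_rot: [[0.79, 0.613, 0.0], [0.613, -0.79, 0.0], [0.0, 0.0, -1.0]]
wrist_force: [-2.2, -0.9, 5.7]
gripper_width: 0.0648
grip_force: 45.8
```

Contact at z = 0.096, exactly the home height. I'll release, rise, unroll and go to the coarse sieve.

```bash

python3 -m pendant '[{"x":0,"y":0,"z":0,"roll":0},{"x":0,"y":0,"z":0,"roll":0},{"x":0,"y":0,"z":0,"roll":0},{"x":0,"y":0,"z":0,"roll":0},{"x":0,"y":0,"z":0,"roll":0}]' 85
python3 -m pendant '[{"x":0,"y":0,"z":-10,"roll":0},{"x":0,"y":0,"z":-20,"roll":0},{"x":0,"y":0,"z":-30,"roll":0},{"x":0,"y":0,"z":-30,"roll":0},{"x":0,"y":0,"z":-30,"roll":0}]'
python3 -m pendant '[{"x":0,"y":0,"z":-20,"roll":-0.1},{"x":0,"y":0,"z":-10,"roll":-0.1},{"x":0,"y":0,"z":0,"roll":-0.1},{"x":0,"y":0,"z":0,"roll":-0.1},{"x":0,"y":0,"z":0,"roll":-0.1}]'
python3 -m pendant '[{"x":0,"y":0,"z":0,"roll":-0.1},{"x":0,"y":0,"z":0,"roll":-0.1},{"x":0,"y":0,"z":0,"roll":-0.1},{"x":0,"y":0,"z":0,"roll":-0.111},{"x":0,"y":0,"z":0,"roll":0}]'
python3 look.py w6; python3 rim.py .52 .207 .132 2>/dev/null; python3 fit.py .52 .207 -1 29 38; python3 ang.py 200 200 30 32.5
```

```text
t: 10.57
position: [0.5198, 0.207, 0.0952]
eef_rot: [[0.79, 0.613, -0.0], [0.613, -0.79, -0.0], [-0.0, -0.0, -1.0]]
wrist_force: [-0.7, 0.9, -0.3]
gripper_width: 0.085
grip_force: 0.0
t: 10.98
position: [0.5196, 0.2068, 0.2173]
eef_rot: [[0.79, 0.613, -0.0], [0.613, -0.79, -0.0], [-0.0, -0.0, -1.0]]
wrist_force: [-0.0, 0.1, -0.1]
gripper_width: 0.0853
grip_force: 0.0
t: 11.4
position: [0.52, 0.207, 0.2466]
eef_rot: [[0.395, 0.919, 0.001], [0.919, -0.395, 0.0], [0.001, 0.001, -1.0]]
wrist_force: [0.3, -0.6, -0.6]
gripper_width: 0.085
grip_force: 0.0
t: 11.82
position: [0.5199, 0.2069, 0.2461]
eef_rot: [[-0.005, 1.0, 0.001], [1.0, 0.005, 0.0], [0.0, 0.001, -1.0]]
wrist_force: [0.4, 0.4, -0.7]
gripper_width: 0.0851
grip_force: 0.0
11.8667 [0.5199 0.2068 0.246 ] [-20.5  16.8  -7.7  99.3   2.5  64.1 -29.1] 0.08507079115518044
centre px [200.9 204.9] R 32.844422325694886 n 82 med e mm 0.1660742087699525 xy 0.5188 0.2068
yaw deg CCW from +x: mean
0 [228, 228, 228, 228, 227, 227, 226, 226, 227, 227, 227, 217, 187, 199, 221, 224, 223, 224, 221, 213]
60 [209, 209, 210, 210, 212, 213, 212, 212, 213, 213, 214, 215, 215, 213, 213, 214, 216, 218, 217, 216]
120 [215, 216, 217, 220, 224, 222, 223, 224, 223, 223, 223, 220, 219, 218, 218, 220, 221, 219, 199, 170]
180 [194, 212, 212, 212, 213, 213, 213, 214, 214, 214, 212, 213, 212, 211, 211, 211, 212, 214, 214, 213]
240 [214, 215, 215, 216, 216, 216, 214, 215, 216, 216, 208, 177, 156, 152, 149, 144, 150, 182, 201, 201]
300 [199, 198, 198, 197, 194, 194, 195, 195, 195, 195, 192, 191, 190, 189, 188, 195, 208, 220, 225, 227]
```

Fine sieve is home: centred at (0.519,0.207), with the rim radius matching the home height. Now to the coarse sieve.

```bash

for i in 1; do
python3 -m pendant '[{"x":-20,"y":-2,"z":0,"roll":0},{"x":-29,"y":-3,"z":0,"roll":0},{"x":-29,"y":-3,"z":0,"roll":0},{"x":-29,"y":-3,"z":0,"roll":0},{"x":-29,"y":-3,"z":0,"roll":0}]' >/dev/null
python3 -m pendant '[{"x":-29,"y":-3,"z":0,"roll":0},{"x":-29,"y":-3,"z":0,"roll":0},{"x":-29,"y":-3,"z":0,"roll":0},{"x":-29,"y":-3,"z":0,"roll":0},{"x":-29,"y":-3,"z":0,"roll":0}]' >/dev/null
python3 -m pendant '[{"x":-29,"y":-3,"z":0,"roll":0},{"x":-29,"y":-3,"z":0,"roll":0},{"x":-29,"y":-3,"z":0,"roll":0},{"x":-29,"y":-3,"z":0,"roll":0},{"x":-29,"y":-3,"z":0,"roll":0}]' 
python3 -m pendant '[{"x":-29,"y":-3,"z":0,"roll":0},{"x":-29,"y":-3,"z":0,"roll":0},{"x":-29,"y":-3,"z":0,"roll":0},{"x":-29,"y":-3,"z":0,"roll":0},{"x":-29,"y":-3,"z":0,"roll":0}]' >/dev/null
python3 -m pendant '[{"x":-29,"y":-3,"z":0,"roll":0},{"x":-29,"y":-3,"z":0,"roll":0},{"x":-20,"y":0,"z":0,"roll":0},{"x":0,"y":0,"z":0,"roll":0},{"x":0,"y":0,"z":0,"roll":0}]'
done
python3 look.py w7; python3 rim.py .455 -.386 .052 2>/dev/null; python3 fit.py .455 -.386 -1 29 38;python3 fit.py .455 -.386 1 29 38; python3 ang.py 200 200 30 32.5
python3 - <<'E'
from h import *
c=np.load("pics/last.npy",allow_pickle=True).item(); print(np.array(c["origin"]).round(4),proj(c,(.455,-.386,.052),True))
h=cv2.cvtColor(c["color"],cv2.COLOR_RGB2HSV); m=cv2.inRange(h,(15,110,70),(32,255,255)); n,l,s,ce=cv2.connectedComponentsWithStats(m)
for i in range(1,n):
    if s[i,4]>150: print(s[i],ce[i].round(1),plane(c,*(s[i,:2]+s[i,2:4]/2),.052,True).round(4))
E
```

```text
t: 13.12
position: [0.4756, -0.2204, 0.246]
eef_rot: [[0.004, 1.0, 0.001], [1.0, -0.004, -0.0], [-0.0, 0.001, -1.0]]
wrist_force: [0.6, 0.3, -0.7]
gripper_width: 0.085
grip_force: 0.0
t: 13.95
position: [0.4543, -0.4429, 0.2453]
eef_rot: [[0.005, 1.0, -0.001], [1.0, -0.005, 0.0], [0.0, -0.001, -1.0]]
wrist_force: [0.0, -0.0, 0.4]
gripper_width: 0.085
grip_force: 0.0
14.0 [ 0.455  -0.4415  0.2453] [30.3 24.  13.2 89.8 -5.8 66.9 44.6] 0.08512789135483438
centre px [202.7 201.5] R 29.178811563595175 n 74 med e mm 0.33334870397677285 xy 0.4546 -0.3867
centre px [190.1 211.9] R 35.47874286683422 n 94 med e mm 1.8104078230576768 xy 0.452 -0.3835
yaw deg CCW from +x: mean
0 [168, 167, 166, 165, 163, 160, 158, 156, 154, 153, 150, 149, 147, 146, 145, 144, 144, 145, 146, 148]
60 [148, 147, 144, 142, 141, 142, 141, 143, 146, 152, 157, 159, 160, 160, 162, 165, 164, 162, 161, 162]
120 [162, 162, 162, 162, 161, 160, 161, 163, 165, 166, 167, 169, 169, 170, 170, 169, 168, 166, 164, 164]
180 [162, 159, 156, 151, 144, 136, 129, 121, 113, 109, 107, 106, 107, 109, 110, 110, 111, 115, 116, 115]
240 [114, 117, 115, 114, 114, 116, 117, 115, 114, 113, 111, 108, 105, 103, 102, 104, 107, 109, 110, 110]
300 [108, 108, 112, 117, 126, 135, 142, 148, 153, 159, 165, 167, 169, 170, 171, 171, 170, 170, 170, 170]
[ 0.455 -0.366  0.387] (np.float64(250.39658552467202), np.float64(118.30474870759089))
[221  95  57  57 805] [249.  123.6] [ 0.454  -0.3919  0.052 ]
[220 215  48  51 184] [244.4 239.4] [ 0.4462 -0.5364  0.052 ]
```

```bash
python3 look.py w8; python3 rim.py .454 -.391 .052 2>/dev/null
python3 - <<'E'
import numpy as np
t=np.load("pics/top.npy"); np.save("pics/topc.npy",t)
np.save("pics/top.npy",np.repeat((t[:,:,:1]-t[:,:,2:]),3,2).clip(0))
E
python3 fit.py .454 -.391 -1 29 38; python3 - <<'E'
import numpy as np
np.save("pics/top.npy",np.load("pics/topc.npy"))
E
python3 ang.py 200 200 30 32.5
```

```text
14.05 [ 0.4553 -0.4408  0.2454] [30.3 23.9 13.2 89.8 -5.8 66.9 44.6] 0.0849576170450892
centre px [203.8 203.8] R 32.96324823493904 n 114 med e mm 0.04112861638748555 xy 0.453 -0.3919
yaw deg CCW from +x: mean
0 [172, 172, 171, 171, 171, 171, 170, 170, 169, 170, 170, 170, 169, 167, 168, 169, 166, 164, 168, 169]
60 [169, 169, 169, 169, 169, 168, 168, 168, 169, 170, 170, 170, 171, 172, 172, 172, 171, 171, 171, 169]
120 [168, 167, 168, 169, 170, 169, 168, 168, 168, 168, 167, 167, 167, 164, 163, 165, 167, 169, 169, 168]
180 [167, 166, 165, 166, 163, 155, 151, 151, 152, 154, 152, 149, 150, 151, 152, 154, 154, 152, 150, 149]
240 [149, 148, 150, 153, 155, 157, 155, 156, 157, 158, 159, 160, 161, 161, 162, 162, 163, 169, 171, 170]
300 [169, 169, 168, 167, 166, 166, 167, 169, 171, 171, 170, 169, 169, 170, 171, 171, 171, 171, 171, 171]
```

Coarse sieve centre is (0.453,-0.392), with a clean fit. I'll go down and grip it.

```bash

python3 -m pendant '[{"x":16,"y":-1,"z":20,"roll":0},{"x":16,"y":-1,"z":25,"roll":0},{"x":17,"y":-0.5,"z":25,"roll":0},{"x":0,"y":0,"z":25,"roll":0},{"x":0,"y":0,"z":25,"roll":0}]' 85 40 >/dev/null
python3 -m pendant '[{"x":0,"y":0,"z":25,"roll":0},{"x":0,"y":0,"z":0,"roll":0},{"x":0,"y":0,"z":0,"roll":0},{"x":0,"y":0,"z":0,"roll":0}]' 85
python3 look.py w9; python3 rim.py .453 -.392 .052 2>/dev/null
python3 - <<'E'
import numpy as np
t=np.load("pics/top.npy"); np.save("pics/topc.npy",t)
np.save("pics/top.npy",np.repeat((t[:,:,:1]-t[:,:,2:]),3,2).clip(0))
from red import *
S=cv2.imread("pics/scene0.png"); sc=cams.capture("scene"); y0,x0=300,318
p=S[298:312,316:330].astype(int); print(p[:,:,2]-p[:,:,1])
print(cyl(sc,322.4,305,.453,-.392))
E
python3 fit.py .453 -.392 -1 29 38
```

```text
t: 14.8
position: [0.4534, -0.3929, 0.1019]
eef_rot: [[-0.0, 1.0, 0.001], [1.0, 0.0, -0.001], [-0.001, 0.001, -1.0]]
wrist_force: [0.5, -0.3, 1.2]
gripper_width: 0.0852
grip_force: 0.0
14.85 [ 0.4535 -0.3933  0.1023] [ 28.2  29.1  11.  103.   -7.1  48.4  42.6] 0.08486952868283831
[[-1  1  8 17 25 24 25 27 30 33 34 30 31 32]
 [ 1  0  6 18 23 24 24 26 28 30 31 31 28 30]
 [ 0  0  5 18 22 25 21 24 24 29 30 30 30 29]
 [ 0  0  6 14 22 24 26 25 25 25 28 29 29 29]
 [ 1  1  4 16 21 26 32 29 24 24 27 28 28 29]
 [ 1  1  5 11 21 26 34 33 26 24 25 26 26 28]
 [-2  1  3  8 20 32 42 36 26 27 26 25 24 25]
 [ 1 -1  1  7 20 34 45 36 27 23 24 26 24 27]
 [ 0 -1  2  8 16 36 43 36 28 24 27 25 24 25]
 [ 0  0  3  8 20 29 37 30 27 28 25 25 25 24]
 [ 2 -1  1  8 15 26 31 28 26 23 27 28 30 26]
 [-1  0  1  4 15 22 24 25 25 26 26 27 27 25]
 [-2  0  2  2  7 16 19 23 26 24 25 26 24 26]
 [ 1  2  2  1  3  6 12 18 23 22 26 26 26 26]]
(array([ 0.42000569, -0.3926129 ,  0.02284073]), np.float64(1.0641920506855058))
centre px [197.7 199.8] R 32.78438586684981 n 86 med e mm 0.04203915027347804 xy 0.453 -0.3914
```

```bash
cp pics/topc.npy pics/top.npy; python3 ang.py 197.7 199.8 30 32.3; cp pics/topc.npy pics/coarse_top.npy; python3 - <<'E'
from h import *
c=np.load("pics/last.npy",allow_pickle=True).item(); print(proj(c,(.453,-.3914,.052),True))
E
```

```text
yaw deg CCW from +x: mean
0 [166, 167, 167, 166, 167, 166, 164, 164, 165, 166, 165, 166, 164, 162, 161, 163, 159, 125, 154, 166]
60 [167, 167, 166, 165, 163, 162, 163, 162, 162, 162, 162, 162, 162, 161, 162, 162, 162, 162, 160, 159]
120 [159, 158, 161, 163, 163, 161, 161, 163, 165, 165, 164, 165, 166, 165, 167, 168, 168, 168, 167, 167]
180 [166, 166, 165, 154, 113, 132, 162, 164, 165, 168, 167, 166, 166, 165, 164, 165, 165, 165, 164, 163]
240 [163, 162, 161, 163, 164, 165, 165, 164, 164, 164, 164, 164, 165, 165, 164, 165, 160, 149, 158, 158]
300 [158, 158, 160, 165, 165, 163, 163, 164, 166, 168, 167, 166, 164, 164, 164, 166, 166, 166, 167, 167]
(np.float64(249.14135148546924), np.float64(211.99239745546942))
```

```bash

python3 -m pendant '[{"x":1.5,"y":-0.5,"z":20,"roll":0},{"x":0,"y":0,"z":22,"roll":0},{"x":0,"y":0,"z":22,"roll":0},{"x":0,"y":0,"z":22,"roll":0},{"x":0,"y":0,"z":0,"roll":0}]' 85 40
python3 -m pendant '[{"x":0,"y":0,"z":0,"roll":0},{"x":0,"y":0,"z":0,"roll":0},{"x":0,"y":0,"z":0,"roll":0},{"x":0,"y":0,"z":0,"roll":0},{"x":0,"y":0,"z":0,"roll":0}]' 50 40 
python3 -m pendant '[{"x":0,"y":0,"z":0,"roll":0},{"x":0,"y":0,"z":0,"roll":0}]' 50 40
python3 -m pendant '[{"x":0,"y":0,"z":-10,"roll":0},{"x":0,"y":0,"z":-25,"roll":0},{"x":0,"y":0,"z":-30,"roll":0},{"x":0,"y":0,"z":-30,"roll":0},{"x":0,"y":0,"z":-30,"roll":0}]'
```

```text
t: 15.32
position: [0.4507, -0.3902, 0.0121]
eef_rot: [[-0.0, 1.0, -0.003], [1.0, 0.0, 0.002], [0.002, -0.003, -1.0]]
wrist_force: [-0.9, -0.3, 0.1]
gripper_width: 0.0852
grip_force: 0.0
t: 15.73
position: [0.453, -0.3925, 0.0164]
eef_rot: [[0.0, 1.0, 0.003], [1.0, -0.0, -0.002], [-0.002, 0.003, -1.0]]
wrist_force: [-1.1, 1.0, 7.4]
gripper_width: 0.0644
grip_force: 45.3
t: 15.9
position: [0.453, -0.3924, 0.0164]
eef_rot: [[0.0, 1.0, 0.003], [1.0, -0.0, -0.002], [-0.002, 0.003, -1.0]]
wrist_force: [-1.3, 0.5, 7.4]
gripper_width: 0.0647
grip_force: 45.3
t: 16.32
position: [0.4516, -0.3914, 0.1417]
eef_rot: [[0.0, 1.0, 0.0], [1.0, -0.0, -0.0], [-0.0, 0.0, -1.0]]
wrist_force: [0.0, -0.0, -1.8]
gripper_width: 0.0651
grip_force: 44.9
```

Coarse sieve is gripped and lifted. I'll measure its yaw in hand the same way.

```bash

python3 -m pendant '[{"x":0,"y":0,"z":-30,"roll":0},{"x":0,"y":0,"z":-30,"roll":0},{"x":0,"y":0,"z":-25,"roll":0},{"x":0,"y":0,"z":0,"roll":0},{"x":0,"y":0,"z":0,"roll":0}]' >/dev/null
python3 look.py w10; python3 - <<'E'
from h import *; import subprocess
x,y,z=status.sense()["position"]; print(x,y,z)
print(subprocess.run(f"python3 rim.py {x} {y} {z+.036} 2>/dev/null; python3 ang.py 200 200 30 32.5",shell=True,capture_output=True,text=True).stdout)
t=np.load("pics/top.npy").astype(np.float32)
for lo,hi in ((40,80),(280,320),(160,200)):
    o=[]
    for d in np.radians(np.arange(lo,hi,1)):
        r=np.arange(29.5,32.5,.25)*4
        v=cv2.remap(t,(200-np.sin(d)*r).astype(np.float32)[None],(200-np.cos(d)*r).astype(np.float32)[None],1)[0]; o.append(int((v.mean(1)).mean()))
    print(lo,o)
E
```

```text
16.7833 [ 0.4518 -0.3913  0.2251] [26.7 21.2 12.6 96.6 -5.1 62.7 40.9] 0.06543245106333198
0.4517646615935441 -0.3913227418739036 0.2250845884082935
yaw deg CCW from +x: mean
0 [179, 178, 180, 180, 180, 179, 180, 181, 182, 183, 183, 182, 181, 180, 182, 185, 168, 95, 161, 183]
60 [185, 194, 184, 185, 184, 184, 183, 183, 182, 182, 181, 181, 182, 182, 181, 181, 181, 179, 178, 176]
120 [176, 175, 177, 180, 179, 177, 176, 177, 178, 180, 177, 175, 175, 174, 174, 153, 91, 71, 61, 56]
180 [55, 58, 60, 52, 66, 112, 172, 175, 175, 178, 175, 175, 174, 173, 173, 172, 174, 168, 139, 95]
240 [65, 53, 51, 51, 49, 44, 42, 40, 39, 36, 34, 35, 34, 32, 31, 32, 34, 32, 35, 38]
300 [54, 96, 147, 179, 181, 179, 177, 176, 178, 179, 181, 180, 180, 179, 179, 178, 179, 179, 179, 179]

40 [178, 181, 182, 183, 183, 185, 186, 184, 169, 138, 111, 104, 113, 135, 164, 180, 182, 182, 184, 184, 185, 187, 191, 195, 193, 188, 185, 185, 186, 186, 185, 185, 185, 184, 183, 182, 182, 183, 182, 183]
280 [33, 33, 32, 31, 32, 33, 33, 33, 34, 34, 33, 33, 34, 36, 37, 39, 40, 43, 47, 55, 65, 78, 92, 107, 123, 139, 152, 164, 174, 179, 180, 178, 179, 179, 178, 177, 176, 175, 175, 174]
160 [175, 176, 175, 174, 171, 158, 137, 119, 106, 99, 93, 88, 85, 82, 79, 76, 75, 74, 73, 73, 72, 72, 73, 75, 77, 78, 75, 69, 62, 59, 60, 64, 69, 77, 91, 115, 143, 164, 173, 174]
```

Wide notch runs 166–195.5°, so coarse yaw is about 0.5° in hand and needs -16.8° (roll +0.293). Carrying it to the stack.

```bash

python3 -m pendant '[{"x":17,"y":2,"z":-5,"roll":0},{"x":29,"y":3,"z":0,"roll":0},{"x":29,"y":3,"z":0,"roll":0},{"x":29,"y":3,"z":0,"roll":0},{"x":29,"y":3,"z":0,"roll":0}]' >/dev/null
python3 -m pendant '[{"x":29,"y":3,"z":0,"roll":0},{"x":29,"y":3,"z":0,"roll":0},{"x":29,"y":3,"z":0,"roll":0},{"x":29,"y":3,"z":0,"roll":0},{"x":29,"y":3,"z":0,"roll":0}]' >/dev/null
python3 -m pendant '[{"x":29,"y":3,"z":0,"roll":0},{"x":29,"y":3,"z":0,"roll":0},{"x":29,"y":3,"z":0,"roll":0},{"x":29,"y":3,"z":0,"roll":0},{"x":29,"y":3,"z":0,"roll":0}]' >/dev/null
python3 -m pendant '[{"x":29,"y":4,"z":0,"roll":0},{"x":29,"y":4,"z":0,"roll":0},{"x":29,"y":4,"z":0,"roll":0},{"x":17,"y":4,"z":0,"roll":0},{"x":0,"y":0,"z":0,"roll":0}]' >/dev/null
python3 -m pendant '[{"x":0,"y":0,"z":0,"roll":0},{"x":0,"y":0,"z":0,"roll":0}]'
python3 look.py w11;python3 rim.py .519 .207 .132 2>/dev/null; python3 fit.py .519 .207 -1 29 38
```

```text
t: 18.62
position: [0.5112, 0.1343, 0.2283]
eef_rot: [[0.001, 1.0, -0.002], [1.0, -0.001, -0.001], [-0.001, -0.002, -1.0]]
wrist_force: [0.9, -0.3, -1.8]
gripper_width: 0.0648
grip_force: 44.9
18.6667 [0.5114 0.134  0.2286] [-15.9  14.6  -4.9 104.7   1.5  60.9 -21.4] 0.06490507436936399
centre px [203.2 196.2] R 37.67720514051051 n 82 med e mm 0.09958164650336343 xy 0.5199 0.2062
```

```bash

python3 -m pendant '[{"x":20,"y":3,"z":0,"roll":0},{"x":25,"y":3,"z":0,"roll":0},{"x":17,"y":2,"z":0,"roll":0},{"x":10,"y":0,"z":0,"roll":0},{"x":0,"y":0,"z":0,"roll":0.1}]' >/dev/null
python3 -m pendant '[{"x":0,"y":0,"z":0,"roll":0.1},{"x":0,"y":0,"z":0,"roll":0.093},{"x":0,"y":0,"z":15,"roll":0},{"x":0,"y":0,"z":20,"roll":0},{"x":0,"y":0,"z":20,"roll":0}]' >/dev/null
python3 -m pendant '[{"x":0,"y":0,"z":10,"roll":0},{"x":0,"y":0,"z":0,"roll":0},{"x":0,"y":0,"z":0,"roll":0}]'
python3 -c "
from cell import status;import numpy as np
s=status.sense();R=s['eef_rot'];print(s['position'],np.degrees(np.arctan2(R[1,0],R[0,0])))"
```

```text
t: 19.75
position: [0.5199, 0.2066, 0.1644]
eef_rot: [[0.29, 0.957, -0.001], [0.957, -0.29, -0.001], [-0.001, -0.001, -1.0]]
wrist_force: [0.3, 0.4, -1.2]
gripper_width: 0.0652
grip_force: 44.8
[0.51989845 0.20662466 0.1644023 ] 73.15817844105152
```

```bash

python3 -m pendant '[{"x":0,"y":0,"z":5,"roll":0},{"x":0,"y":0,"z":5,"roll":0},{"x":0,"y":0,"z":5,"roll":0},{"x":0,"y":0,"z":0,"roll":0},{"x":0,"y":0,"z":0,"roll":0}]'
python3 -m pendant '[{"x":0,"y":0,"z":1.5,"roll":0},{"x":0,"y":0,"z":1.5,"roll":0},{"x":0,"y":0,"z":1,"roll":0},{"x":0,"y":0,"z":0,"roll":0},{"x":0,"y":0,"z":0,"roll":0}]'
```

```text
t: 20.17
position: [0.5197, 0.2074, 0.1492]
eef_rot: [[0.289, 0.957, -0.0], [0.957, -0.289, -0.0], [-0.0, -0.0, -1.0]]
wrist_force: [0.1, -0.5, -1.5]
gripper_width: 0.0647
grip_force: 44.9
t: 20.58
position: [0.5199, 0.2075, 0.1454]
eef_rot: [[0.289, 0.957, -0.0], [0.957, -0.289, -0.0], [-0.0, -0.0, -1.0]]
wrist_force: [-0.0, 0.3, -0.8]
gripper_width: 0.0646
grip_force: 44.9
```

```bash

python3 -m pendant '[{"x":0,"y":0,"z":1,"roll":0},{"x":0,"y":0,"z":1,"roll":0},{"x":0,"y":0,"z":0,"roll":0},{"x":0,"y":0,"z":0,"roll":0}]'
python3 -m pendant '[{"x":0,"y":0,"z":0.7,"roll":0},{"x":0,"y":0,"z":0.5,"roll":0},{"x":0,"y":0,"z":0,"roll":0},{"x":0,"y":0,"z":0,"roll":0}]'
```

```text
t: 20.92
position: [0.5198, 0.2075, 0.1433]
eef_rot: [[0.289, 0.957, -0.0], [0.957, -0.289, -0.0], [-0.0, -0.0, -1.0]]
wrist_force: [0.1, -0.9, -1.8]
gripper_width: 0.0643
grip_force: 44.9
t: 21.25
position: [0.5199, 0.2075, 0.1421]
eef_rot: [[0.289, 0.957, -0.0], [0.957, -0.289, -0.0], [-0.0, -0.0, -1.0]]
wrist_force: [0.2, -0.0, -1.7]
gripper_width: 0.0647
grip_force: 44.9
```

```bash

python3 -m pendant '[{"x":0,"y":0,"z":0.5,"roll":0},{"x":0,"y":0,"z":0.5,"roll":0},{"x":0,"y":0,"z":0,"roll":0},{"x":0,"y":0,"z":0,"roll":0}]'
```

```text
t: 21.58
position: [0.5199, 0.2075, 0.1411]
eef_rot: [[0.289, 0.957, -0.0], [0.957, -0.289, -0.0], [-0.0, -0.0, -1.0]]
wrist_force: [-0.6, -1.0, -1.0]
gripper_width: 0.0644
grip_force: 44.9
```

```bash

python3 -m pendant '[{"x":0,"y":0,"z":0.5,"roll":0},{"x":0,"y":0,"z":0.5,"roll":0},{"x":0,"y":0,"z":0,"roll":0},{"x":0,"y":0,"z":0,"roll":0}]'
python3 -m pendant '[{"x":0,"y":0,"z":0.5,"roll":0},{"x":0,"y":0,"z":0.5,"roll":0},{"x":0,"y":0,"z":0,"roll":0},{"x":0,"y":0,"z":0,"roll":0}]'
```

```text
t: 21.92
position: [0.5199, 0.2075, 0.1401]
eef_rot: [[0.289, 0.957, -0.0], [0.957, -0.289, -0.0], [-0.0, -0.0, -1.0]]
wrist_force: [-0.8, -0.4, -1.9]
gripper_width: 0.0648
grip_force: 44.9
t: 22.25
position: [0.5198, 0.2075, 0.1391]
eef_rot: [[0.289, 0.957, -0.0], [0.957, -0.289, 0.0], [-0.0, -0.0, -1.0]]
wrist_force: [0.2, 1.1, -1.7]
gripper_width: 0.0645
grip_force: 44.9
```

Lugs are dropping in without force (already below 0.1419). Finishing the descent.

```bash

python3 -m pendant '[{"x":0,"y":0,"z":0.5,"roll":0},{"x":0,"y":0,"z":0.5,"roll":0},{"x":0,"y":0,"z":0,"roll":0},{"x":0,"y":0,"z":0,"roll":0}]'
python3 -m pendant '[{"x":0,"y":0,"z":0.5,"roll":0},{"x":0,"y":0,"z":0.5,"roll":0},{"x":0,"y":0,"z":0,"roll":0},{"x":0,"y":0,"z":0,"roll":0}]'
python3 -m pendant '[{"x":0,"y":0,"z":0.5,"roll":0},{"x":0,"y":0,"z":0,"roll":0},{"x":0,"y":0,"z":0,"roll":0}]'
```

```text
t: 22.58
position: [0.5199, 0.2075, 0.1381]
eef_rot: [[0.289, 0.957, -0.0], [0.957, -0.289, -0.0], [-0.0, -0.0, -1.0]]
wrist_force: [-0.9, -0.4, -1.5]
gripper_width: 0.0646
grip_force: 44.9
t: 22.92
position: [0.5199, 0.2075, 0.1371]
eef_rot: [[0.289, 0.957, -0.0], [0.957, -0.289, -0.0], [-0.0, -0.0, -1.0]]
wrist_force: [-0.6, -0.6, -1.9]
gripper_width: 0.0648
grip_force: 44.9
t: 23.17
position: [0.5199, 0.2075, 0.1367]
eef_rot: [[0.289, 0.957, 0.0], [0.957, -0.289, 0.0], [0.0, 0.0, -1.0]]
wrist_force: [0.3, 0.2, -1.6]
gripper_width: 0.0645
grip_force: 44.9
```

```bash

python3 -m pendant '[{"x":0,"y":0,"z":0.4,"roll":0},{"x":0,"y":0,"z":0,"roll":0},{"x":0,"y":0,"z":0,"roll":0}]'
python3 -m pendant '[{"x":0,"y":0,"z":0.4,"roll":0},{"x":0,"y":0,"z":0,"roll":0},{"x":0,"y":0,"z":0,"roll":0}]'
```

```text
t: 23.42
position: [0.5199, 0.2075, 0.1364]
eef_rot: [[0.289, 0.957, 0.0], [0.957, -0.289, 0.0], [0.0, 0.0, -1.0]]
wrist_force: [-0.8, -0.3, 0.8]
gripper_width: 0.0641
grip_force: 45.0
t: 23.67
position: [0.52, 0.2076, 0.1363]
eef_rot: [[0.289, 0.957, 0.0], [0.957, -0.289, 0.0], [0.0, 0.0, -1.0]]
wrist_force: [-2.3, -1.6, 5.6]
gripper_width: 0.0645
grip_force: 45.4
```

Contact is at 0.1364, exactly home. I'll release, rise and check.

```bash

python3 -m pendant '[{"x":0,"y":0,"z":0,"roll":0},{"x":0,"y":0,"z":0,"roll":0},{"x":0,"y":0,"z":0,"roll":0},{"x":0,"y":0,"z":0,"roll":0},{"x":0,"y":0,"z":0,"roll":0}]' 85
python3 -m pendant '[{"x":0,"y":0,"z":-10,"roll":0},{"x":0,"y":0,"z":-20,"roll":0},{"x":0,"y":0,"z":-30,"roll":0},{"x":0,"y":0,"z":-30,"roll":0},{"x":0,"y":0,"z":-25,"roll":0}]'
python3 -m pendant '[{"x":0,"y":0,"z":0,"roll":0},{"x":0,"y":0,"z":0,"roll":0},{"x":0,"y":0,"z":0,"roll":0}]'
python3 look.py w12; python3 rim.py .52 .207 .172 2>/dev/null
python3 - <<'E'
from h import *
t=np.load("pics/top.npy"); np.save("pics/top.npy",np.repeat((t[:,:,:1]-t[:,:,2:]),3,2).clip(0))
# side view: vertical extents of brass / grey along stack axis vs predicted rims
c=cams.capture("side"); cv2.imwrite("pics/side_end.png",c["color"][:,:,::-1])
for z in (.172,.132,.092,.052): print(z,np.round(proj(c,(.52,.207,z)),1))
h=cv2.cvtColor(c["color"],cv2.COLOR_RGB2HSV); m=cv2.inRange(h[150:300,120:230],(15,110,60),(32,255,255)); ys,xs=np.nonzero(m); print("brass u",xs.min()+120,xs.max()+120,"v",ys.min()+150,ys.max()+150)
# predicted extents of brass wall z .132-.172 r 33
a=np.linspace(0,6.28,90); P=np.array([proj(c,(.52+.033*np.cos(k),.207+.033*np.sin(k),z)) for z in (.132,.172) for k in a]); print("pred home",P.min(0).round(1),P.max(0).round(1))
for k in ("scene",):
    d=cams.capture(k); hh=cv2.cvtColor(d["color"],cv2.COLOR_RGB2HSV); P=np.array([proj(d,(.52+.033*np.cos(k),.207+.033*np.sin(k),z)) for z in (.132,.172) for k in a]); 
    x0,y0=(P.min(0)-12).astype(int); x1,y1=(P.max(0)+12).astype(int); m=cv2.inRange(hh[y0:y1,x0:x1],(15,110,60),(32,255,255)); ys,xs=np.nonzero(m); print("scene brass",xs.min()+x0,xs.max()+x0,ys.min()+y0,ys.max()+y0,"pred",P.min(0).round(1),P.max(0).round(1))
E
python3 fit.py .52 .207 -1 29 38
```

```text
t: 24.08
position: [0.5199, 0.2075, 0.1358]
eef_rot: [[0.289, 0.957, -0.0], [0.957, -0.289, 0.0], [0.0, -0.0, -1.0]]
wrist_force: [-0.5, -0.2, 0.7]
gripper_width: 0.0849
grip_force: 0.0
t: 24.5
position: [0.5201, 0.2076, 0.2537]
eef_rot: [[0.289, 0.957, 0.001], [0.957, -0.289, 0.001], [0.001, 0.001, -1.0]]
wrist_force: [1.2, 0.1, 0.6]
gripper_width: 0.0848
grip_force: 0.0
t: 24.75
position: [0.5196, 0.2074, 0.2509]
eef_rot: [[0.289, 0.957, -0.0], [0.957, -0.289, -0.0], [-0.0, -0.0, -1.0]]
wrist_force: [0.5, -0.5, 0.4]
gripper_width: 0.0851
grip_force: 0.0
24.8 [0.5193 0.2072 0.2502] [-23.7  16.4  -3.7  99.1   1.2  64.6 -44.6] 0.08470212778493878
0.172 [166.7 202.7]
0.132 [168.3 218.9]
0.092 [169.9 234.5]
0.052 [171.4 249.3]
brass u 120 229 v 150 299
pred home [150.9 196.1] [183.5 226.5]
scene brass 216 239 113 131 pred [215.7 112.3] [238.7 133.1]
centre px [195.8 200. ] R 32.87778915296161 n 88 med e mm 0.12881485201191012 xy 0.52 0.2081
```

The rim radius fits the home height and the scene-view extents match the prediction, and the gripper is clear. Handing in.

```bash
python3 -c "
from cell import order; print(order.sign_off())"
```

```text
the job is handed in; nothing more can be done
None
```

I built the stack and handed it in at about 25 s: the fine sieve is home on the pan and the coarse sieve is home on the fine one, both lowered in without forcing, and the tin, spool and dish were not touched.

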